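Couple the trailer coupler to the larger hitch ball

TASK

Raise the handle of the trailer coupler that stands on the bench, lower the coupler over the larger of the two hitch balls until it stands flat on that ball's foot plate, and then swing the handle back and press it fully down to lock it. The direction in which the coupler points on the ball does not matter; let go of everything at the end.

Things in the scene. Friction and masses are not known exactly. Their poses are not given: they have to be found in the camera images.
- coupler_socket (a point): Loose coupler, 0.76 kg, bare grey cast metal, 148 x 70 x 72 mm, flat open underside. Point: mid socket mouth at the underside. z up, x to the nose (35 mm ahead; tail end 112 mm behind). Socket 58 x 58 mm, 66 deep, guided in by the ball from 10 mm off. Handle hinge (parallel to y) 38 mm behind, 76 above the point. Centre of mass about 40 mm behind: hangs about level from the raised handle.
- handle_grip (a point): Centre of the black grip roller at the end of the coupler's handle (22 mm diameter, 20 mm long along y). Pinch its flat ends: it turns on its pin as the handle swings. 64 mm from the hinge axis. Handle down: 98 mm behind and 98 above the socket point, 41 mm free below. Fully raised: 39 mm behind and 140 above, right over the hinge, so that it must be pushed towards the tail before it goes down.
- coupler_handle (a joint): Handle angle, rad: 0 = fully down on its stop (locked), 1.2 = fully raised on its stop. The roller rises from over the tail, up and forward. A light friction hinge (0.06 N m) keeps it where it is left. It moves a pawl that swings under the ball as the handle goes down, so the coupler goes onto the ball only with the handle above 0.4 rad.
- ball_large_top (a point): Top of the larger hitch ball: fixed, bright steel, 50 mm diameter, on a neck and a round grey foot plate 180 mm wide, 14 thick. The top is 75 mm above the bench and 61 above the plate; coupler home: socket point on the ball's axis, 61 mm below this point. The smaller ball (28 mm, top 52 mm high, plate 120 mm) is not used; the stands may swap places.

How it is judged:
On the way, in this order (a step that is already met when the one before it is completed fails the run):
1. the handle is raised (more than 0.8 rad) while the coupler is still away from the larger ball (more than 60 mm) (value of joint coupler_handle above 0.8 rad and horizontal distance between coupler_socket and ball_large_top above 0.06 m), for 0.1 s.
2. the coupler stands over the larger ball (within 12 mm of its axis, underside at least 53 mm below the ball's top) with the handle still raised (more than 0.5 rad) (value of joint coupler_handle above 0.5 rad and horizontal distance between coupler_socket and ball_large_top below 0.012 m and z of coupler_socket in the frame of ball_large_top below -0.053 m), for 0.1 s.
At the end, for the whole second after the job is handed in: the coupler stands over the larger ball, its socket within 12 mm of the ball's axis and its underside at least 55 mm below the ball's top (61 mm when flat on the plate), tilted less than 0.12 rad, with the handle pressed down to less than 0.15 rad, released and at rest (value of joint coupler_handle below 0.15 rad and horizontal distance between coupler_socket and ball_large_top below 0.012 m and z of coupler_socket in the frame of ball_large_top below -0.055 m and angle between coupler_socket's own z axis and vertical below 0.12 rad and linear speed of coupler below 0.02 m/s); the robot touches nothing.
It also fails if it takes over 54 s, if anything falls off the work surface, if the arm or the gripper's body presses on something with over 40 N, if the wrist force passes 120 N, or if a joint passes its speed limit or range.

ROBOT

A 6-joint arm with a two-finger parallel gripper is mounted at the origin on a cart in front of the work surface, level with it; the furniture and walls round the work are solid. World frame = base frame: x ahead of the robot, y to its left, z up, the work surface at z = 0. Lengths are in m, angles in rad, forces in N, time in s.
With the tool pointing down it reaches from about 0.3 to 0.775 m from the base axis. Payload 14.6 kg.
Tool frame: the origin (TCP) lies on the centre line of the jaws, within the pads' length; the fingertips stand ctrl.tcp_to_tips ahead of it and the grasp point (between the pads) lies 2 mm behind it (ctrl.tcp_to_tips is the distance from the TCP to the fingertips, in m); z points along the fingers, y is the line along which they close (so a half turn about z gives the same grasp; the last joint's range is limited). The gripper opens to 94 mm and grips with 3 to 60 N. Pads are 16 mm wide; open, the fingers measure 119 mm over their backs; the gripper's body (75 mm by 177 mm) begins 78 mm behind the grasp point.
Start: joints at [1.266, 0.3, 1.521, -0, 1.321, -0.067], TCP at [0.13, 0.535, 0.222] pointing down, gripper open.
Joint ranges: [-3.03, 3.03], [-0.79, 2.21], [0.23, 2.52], [-1.04, 4.18], [0, 3.07], [-2.55, 2.55]. Speed limits (rad/s): [2.22, 2.22, 2.57, 3.14, 3.14, 3.14].

INTERFACE

Orientations are given as [roll, pitch, yaw] about the fixed x, y, z axes, in that order (R = Rz(yaw) Ry(pitch) Rx(roll)).
In Python, from station import telemetry, viewer, hand_in, ctrl gives the robot as it stands.
- The arm moves only by the tool step_arm, never from a script. Its argument "plan" is a list of rows, each an object of numbers: "dx", "dy", "dz": the shift along the tool's x, y, z scaled (see below); "rx", "ry", "rz": the turn, a rotation vector about the tool's x, y, z scaled (see below); "claw": the closure, from 0 (fully open) to 1 (shut). In form: [{"dx": .., "dy": .., "dz": .., "rx": .., "ry": .., "rz": .., "claw": ..}, ...]. A call has 1 to 10 rows; each row shifts and turns the commanded pose from where the row before left it, along the tool's axes as they then stand; what a row does not reach is not made up. The controller multiplies each number of a shift by 0.1 m and each number of a turn by 90 degrees. A row lasts 1/10 s, in which the tool goes at most 50 mm and 8.59 degrees, less where a joint would pass 70% of its speed; a pose out of reach is approached as far as the arm can. A call with a number of a shift or a turn outside -1 to 1 is refused whole. A call with a gripper value outside its range is refused whole. The fingers move at their own pace and stop on an object; "grip_force" is the grip in N (left out, the last holds). Time passes only in rows, so rows that do not move let the fingers close. It gives the time, the measured TCP pose, the force, the opening and the grip force at its end, in the units of the state.
- telemetry.get_obs(): the state, without advancing time (a new reading comes with each control period).
- viewer.camera(name): name is "side" or "top" or "wrist"; returns a dict with "img" (384x512x3 uint8, red, green, blue), "z_map" (384x512 float32, m along the optical axis (not along the pixel's ray), 0 where there is no reading), "fx", "fy", "cx", "cy" (pixels), "R" (3x3) and "t" (3): a world point X has camera coordinates R X + t; the wrist camera has in their place "tool_from_camera" (4x4, takes a point from camera to tool coordinates, whose origin is the TCP and whose axes are the flange's). Camera axes: x right, y down, z forward; pixel columns grow to the right and rows downward; lengths in m; the calibration is good to about 2 mm. A picture is of the moment at which its call begins: read the wrist's pose just before it.
- hand_in(): hands the job in; it is judged then, once.
Trained networks look in a picture, given as the dict that the camera call returned (one of the last four; its "shot" number tells which), for a name from the list of things; names that differ only in an ending like _2 or _b are one class to them, and where a whole thing is asked for, a point or a joint stands for the part that bears it (a point fixed in the world has none). Each returns a list of dicts, best first, with "score" (0 to 1); they miss things now and then, are a little off and sometimes report something else, mostly with a low value. They report only what shows in the picture. A call takes as long as a camera call.
- viewer.recognise(target, picture): "rect" ([left, top, right, bottom] in pixels, round what is visible of it).
The state is a dict: "time_s": time; "qpos": joint angles; "joint_vel": joint speeds; "tau": joint torques, N m; "ee_pos": TCP position; "eef_rot": TCP orientation; "force": force on the tool from outside, world axes, zero at the start; "moment": the same for the moment, N m; "grip_width": finger opening in m; "grip_force": force on a finger pad.
Only numpy, scipy, OpenCV 4.12 (cv2) and the standard library are available. Lean on these libraries where they do the work, as an engineer would, in place of code of your own. Each camera call takes 0.05 s, during which the arm holds its last target. There are 200 camera calls.

## Working session

There is one attempt and no reset: what is moved stays moved. The work goes in short steps, Python scripts to look and compute and a tool call to move; the robot and the scene stay as the last step left them, time stands still between calls to the robot, and variables do not carry over. Pictures are saved under pics/ and viewed, at most 10 in all, crops included, and the job is handed in when it is done.

Besides the shell and the picture viewer there is one more tool, called by a JSON object that holds its "fn" and its "kwargs", one argument or row to a line. step_arm: Moves the arm, as the interface text tells. Shifts and turns lie within -1 to 1; 1 stands for 0.1 m of shift or 90 degrees of turn. Its arguments: {"type":"object","properties":{"plan":{"type":"array"},"grip_force":{"type":"number"}},"required":["plan"]}

```bash
mkdir -p pics; cat > h.py <<'E'
import numpy as np, cv2
from scipy.spatial.transform import Rotation as Ro
from station import telemetry, viewer, hand_in, ctrl
def cam(name):
    o=telemetry.get_obs(); p=viewer.camera(name)
    if name=="wrist":
        T=np.eye(4);T[:3,:3]=Ro.from_euler('xyz',o['eef_rot']).as_matrix();T[:3,3]=o['ee_pos']
        p['W']=T@np.array(p['tool_from_camera'])
    else:
        R=np.array(p['R']);t=np.array(p['t']);M=np.eye(4);M[:3,:3]=R.T;M[:3,3]=-R.T@t;p['W']=M
    return p
def cloud(p):
    z=p['z_map'];v,u=np.mgrid[:z.shape[0],:z.shape[1]]
    P=np.stack([(u-p['cx'])/p['fx']*z,(v-p['cy'])/p['fy']*z,z],-1)
    P=P@p['W'][:3,:3].T+p['W'][:3,3]; P[z==0]=np.nan
    return P
def save(p,n): cv2.imwrite('pics/'+n,p['img'][:,:,::-1])
E
python3 - <<'E'
from h import *
o=telemetry.get_obs();print(o['ee_pos'],o['eef_rot'],ctrl.tcp_to_tips,o['time_s'])
for c in ['top','side']:
    p=cam(c);save(p,c+'1.png');P=cloud(p);np.save(c+'.npy',P)
    print(c,p['W'][:3,3].round(3))
    for n in ['coupler_socket','handle_grip','coupler_handle','ball_large_top']:
        for d in viewer.recognise(n,p)[:2]:
            l,t,r,b=d['rect'];q=P[int((t+b)/2),int((l+r)/2)]
            print(c,n,round(d['score'],2),np.round(d['rect']),q.round(3))
a=cv2.imread('pics/top1.png');b=cv2.imread('pics/side1.png');cv2.imwrite('pics/both.png',cv2.resize(np.vstack([a,b]),None,fx=.78,fy=.78))
E
```

```text
[0.1294873  0.53430108 0.22189024] [-3.14049084e+00 -4.84657703e-05  2.90383472e+00] 0.017 0.0
top [ 0.269 -0.128  1.01 ]
top coupler_socket 0.56 [172. 167. 203. 226.] [0.486 0.091 0.036]
top handle_grip 0.49 [179. 184. 191. 211.] [0.467 0.083 0.103]
top ball_large_top 0.81 [308. 169. 375. 234.] [ 0.519 -0.333  0.065]
side [ 0.498 -0.858  0.664]
side coupler_socket 0.89 [231. 134. 287. 177.] [0.484 0.072 0.059]
side handle_grip 0.64 [237. 134. 264. 145.] [0.457 0.082 0.107]
side coupler_handle 0.51 [241. 138. 261. 146.] [0.46  0.081 0.098]
side ball_large_top 0.86 [233. 245. 315. 318.] [ 0.528 -0.356  0.022]
```

View pics/both.png

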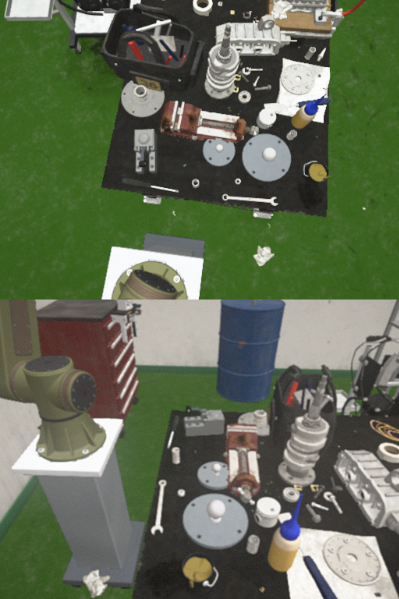

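The top view shows the coupler at about (187,197) full-res, with the large ball at (345,200), the small ball at (280,193) and a red vise between coupler and balls. I'll zoom in and measure both from the point clouds.

```bash
python3 - <<'E'
from h import *
a=cv2.imread('pics/top1.png')[155:240,150:260];b=cv2.imread('pics/side1.png')[120:195,210:320]
cv2.imwrite('pics/crop.png',np.vstack([cv2.resize(a,(440,340),interpolation=2),cv2.resize(b,(440,300),interpolation=2)])[:,:])
for c in ['top','side']:
    P=np.load(c+'.npy').reshape(-1,3)
    P=P[np.isfinite(P[:,0])]
    m=(abs(P[:,0]-.47)<.11)&(abs(P[:,1]-.08)<.09)&(P[:,2]>.03)&(P[:,2]<.2);Q=P[m]
    r=cv2.minAreaRect(Q[:,:2].astype(np.float32)*1000);print(c,len(Q),r,Q[:,2].max())
    H=Q[Q[:,2]>.085];print('high',len(H),H.min(0).round(3),H.max(0).round(3),H.mean(0).round(3))
    for z0,z1 in[(.03,.06),(.06,.08),(.08,.1),(.1,.12)]:
        k=Q[(Q[:,2]>z0)&(Q[:,2]<=z1)]
        if len(k):print(z0,len(k),k.min(0).round(3),k.max(0).round(3))
    m=(np.hypot(P[:,0]-.525,P[:,1]+.34)<.06)&(P[:,2]>.052)&(P[:,2]<.09);B=P[m]
    A=np.c_[2*B,np.ones(len(B))];s=np.linalg.lstsq(A,(B**2).sum(1),rcond=None)[0]
    print('ball',len(B),s[:3],np.sqrt(s[3]+(s[:3]**2).sum()),B[B[:,2].argmax()])
    m=(np.hypot(P[:,0]-.525,P[:,1]+.34)<.12)&(P[:,2]>.008)&(P[:,2]<.02)
    C=P[m];print('plate',cv2.minEnclosingCircle(C[:,:2].astype(np.float32)*1000),len(C))
    # obstacles tall
    m=(P[:,0]>.3)&(P[:,0]<.7)&(P[:,1]>-.45)&(P[:,1]<.2)&(P[:,2]>.02)
    g={}
    for q in P[m]:
        k=(round(q[0]/.05),round(q[1]/.05));g[k]=max(g.get(k,0),q[2])
    print([(round(k[0]*.05,2),round(k[1]*.05,2),round(v,2)) for k,v in sorted(g.items()) if v>.08])
E
```

```text
top 1390 ((478.080078125, 74.12734985351562), (132.23126220703125, 210.03598022460938), 87.01163482666016) 0.11793409235585361
high 200 [0.423 0.004 0.085] [0.58  0.11  0.118] [0.464 0.085 0.101]
0.03 495 [0.377 0.004 0.03 ] [0.58  0.146 0.06 ]
0.06 604 [0.478 0.003 0.06 ] [0.58  0.136 0.08 ]
0.08 172 [0.474 0.004 0.08 ] [0.58  0.115 0.1  ]
0.1 119 [0.423 0.071 0.101] [0.478 0.093 0.118]
ball 254 [ 0.53413995 -0.3457821   0.05363191] 0.023948236725248335 [ 0.53389699 -0.34742727  0.08047239]
plate ((526.237060546875, -337.11895751953125), 118.6082763671875) 2703
[(0.4, 0.05, np.float64(0.11)), (0.4, 0.1, np.float64(0.11)), (0.45, 0.05, np.float64(0.12)), (0.45, 0.1, np.float64(0.12)), (0.5, 0.05, np.float64(0.09)), (0.5, 0.1, np.float64(0.1)), (0.55, -0.35, np.float64(0.08)), (0.55, 0.1, np.float64(0.08)), (0.6, -0.25, np.float64(0.08)), (0.6, -0.05, np.float64(0.09)), (0.6, 0.0, np.float64(0.09)), (0.6, 0.05, np.float64(0.08)), (0.65, -0.45, np.float64(0.14)), (0.65, -0.05, np.float64(0.09)), (0.65, 0.0, np.float64(0.09)), (0.65, 0.05, np.float64(0.08)), (0.7, -0.45, np.float64(0.15
[... 469 characters left out ...]
389 [ 0.53143967 -0.34619089  0.05156355] 0.023983603301845128 [ 0.52349065 -0.3464636   0.07712672]
plate ((536.318603515625, -327.33935546875), 109.4061050415039) 4223
[(0.4, 0.05, np.float64(0.11)), (0.4, 0.1, np.float64(0.11)), (0.45, 0.05, np.float64(0.11)), (0.45, 0.1, np.float64(0.11)), (0.5, 0.05, np.float64(0.09)), (0.5, 0.1, np.float64(0.1)), (0.55, 0.0, np.float64(0.08)), (0.55, 0.1, np.float64(0.08)), (0.6, -0.05, np.float64(0.08)), (0.6, 0.0, np.float64(0.08)), (0.6, 0.05, np.float64(0.08)), (0.65, -0.45, np.float64(0.14)), (0.65, -0.05, np.float64(0.08)), (0.65, 0.0, np.float64(0.08)), (0.65, 0.05, np.float64(0.08)), (0.7, -0.45, np.float64(0.14)), (0.7, 0.0, np.float64(0.08))]
```

View pics/crop.png

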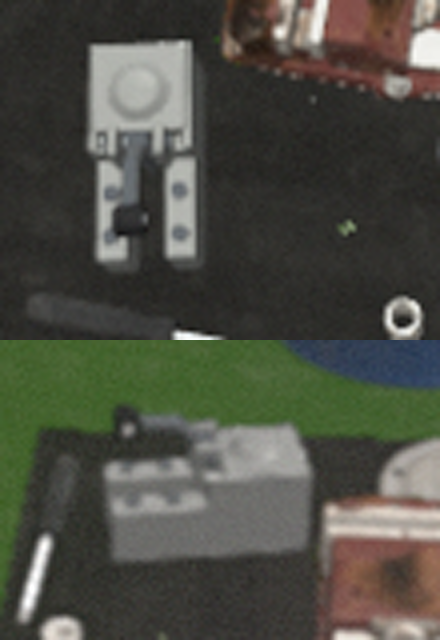

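The coupler's nose points roughly along +x. The roller is near (0.432, 0.082, 0.10) and the large ball's axis near (0.532, -0.346). I'll move above the roller and look with the wrist camera.

{"fn": "step_arm", "kwargs": {
  "plan": [
    {"rz": -0.075, "claw": 0},
    {"rz": -0.075, "claw": 0},
    {"dx": -0.27, "dy": -0.41, "claw": 0},
    {"dx": -0.27, "dy": -0.41, "claw": 0},
    {"dx": -0.27, "dy": -0.41, "claw": 0},
    {"dx": -0.27, "dy": -0.41, "claw": 0},
    {"dx": -0.27, "dy": -0.41, "claw": 0},
    {"dx": -0.27, "dy": -0.41, "claw": 0},
    {"dx": -0.27, "dy": -0.41, "claw": 0},
    {"dx": -0.27, "dy": -0.41, "claw": 0}
  ],
  "grip_force": 25
}}

```text
$.plan[0]: bad value
```

{"fn": "step_arm", "kwargs": {
  "plan": [
    {"dx": -0.27, "dy": -0.41, "claw": 0},
    {"dx": -0.27, "dy": -0.41, "claw": 0},
    {"dx": -0.27, "dy": -0.41, "claw": 0},
    {"claw": 0},
    {"claw": 0}
  ]
}}

```text
$.plan[0]: bad value
```

```bash
python3 - <<'E'
from h import *
o=telemetry.get_obs();print(o['ee_pos'],o['eef_rot'],o['time_s'])
p=cam('wrist');save(p,'w1.png');P=cloud(p)
for n in ['coupler_socket','handle_grip']:
    for d in viewer.recognise(n,p)[:2]:
        l,t,r,b=d['rect'];q=P[int((t+b)/2),int((l+r)/2)]
        print(n,round(d['score'],2),np.round(d['rect']),q.round(4))
F=P.reshape(-1,3);I=p['img'].reshape(-1,3).max(1)
m=(abs(F[:,0]-.48)<.1)&(abs(F[:,1]-.08)<.06)
R=F[m&(F[:,2]>.095)&(I<75)];print('roller',len(R),np.percentile(R,[2,50,98],axis=0).round(4))
for lo,hi in[(.04,.055),(.062,.078)]:
    B=F[m&(F[:,2]>lo)&(F[:,2]<hi)];print(lo,len(B),cv2.minAreaRect(B[:,:2].astype(np.float32)*1000), B.min(0).round(3),B.max(0).round(3))
E
```

```text
[0.12955161 0.53449493 0.22240492] [-3.14150221e+00  7.37427669e-06  2.90381040e+00] 0.5Traceback (most recent call last):
  File "<stdin>", line 10, in <module>
    return _quantile_unchecked(
        a, q, axis, out, overwrite_input, method, keepdims, weights)
    return _ureduce(a,
                    func=_quantile_ureduce_func,
    ...<5 lines>...
                    overwrite_input=overwrite_input,
                    method=method)
    r = func(a, **kwargs)
    result = _quantile(arr,
                       quantiles=q,
    ...<2 lines>...
                       out=out,
                       weights=wgt)
    slices_having_nans = np.isnan(arr[-1, ...])
                                  ~~~^^^^^^^^^
IndexError: index -1 is out of bounds for axis 0 with size 0
```

View pics/w1.png

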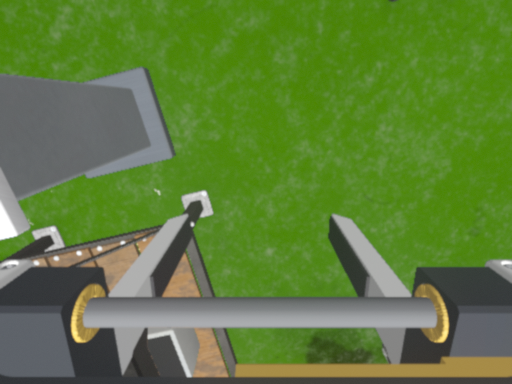

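The rows were refused, probably because every key must be present. The arm hasn't moved; the wrist picture shows only floor, with the fingers at about (150,260) and (350,240).

{"fn": "step_arm", "kwargs": {
  "plan": [
    {"dx": 0, "dy": 0, "dz": 0, "rx": 0, "ry": 0, "rz": -0.075, "claw": 0},
    {"dx": 0, "dy": 0, "dz": 0, "rx": 0, "ry": 0, "rz": -0.075, "claw": 0},
    {"dx": -0.27, "dy": -0.41, "dz": 0, "rx": 0, "ry": 0, "rz": 0, "claw": 0},
    {"dx": -0.27, "dy": -0.41, "dz": 0, "rx": 0, "ry": 0, "rz": 0, "claw": 0},
    {"dx": -0.27, "dy": -0.41, "dz": 0, "rx": 0, "ry": 0, "rz": 0, "claw": 0},
    {"dx": -0.27, "dy": -0.41, "dz": 0, "rx": 0, "ry": 0, "rz": 0, "claw": 0},
    {"dx": -0.27, "dy": -0.41, "dz": 0, "rx": 0, "ry": 0, "rz": 0, "claw": 0},
    {"dx": -0.27, "dy": -0.41, "dz": 0, "rx": 0, "ry": 0, "rz": 0, "claw": 0},
    {"dx": -0.27, "dy": -0.41, "dz": 0, "rx": 0, "ry": 0, "rz": 0, "claw": 0},
    {"dx": -0.27, "dy": -0.41, "dz": 0, "rx": 0, "ry": 0, "rz": 0, "claw": 0}
  ],
  "grip_force": 25
}}

```text
time_s: 1.65
ee_pos: [0.3455, 0.2043, 0.2228]
eef_rot: [3.141, 0.001, 3.14]
force: [1.5, 1.4, 0.8]
grip_width: 0.094
grip_force: 0.0
```

{"fn": "step_arm", "kwargs": {
  "plan": [
    {"dx": -0.27, "dy": -0.41, "dz": 0, "rx": 0, "ry": 0, "rz": 0, "claw": 0},
    {"dx": -0.27, "dy": -0.41, "dz": 0, "rx": 0, "ry": 0, "rz": 0, "claw": 0},
    {"dx": -0.27, "dy": -0.41, "dz": 0, "rx": 0, "ry": 0, "rz": 0, "claw": 0},
    {"dx": 0, "dy": 0, "dz": 0, "rx": 0, "ry": 0, "rz": 0, "claw": 0},
    {"dx": 0, "dy": 0, "dz": 0, "rx": 0, "ry": 0, "rz": 0, "claw": 0}
  ]
}}

```text
time_s: 2.15
ee_pos: [0.4257, 0.0822, 0.2223]
eef_rot: [3.141, -0.0, 3.137]
force: [-0.3, 0.2, -0.4]
grip_width: 0.0941
grip_force: 0.0
```

```bash
cat > m.py <<'E'
from h import *
import sys
o=telemetry.get_obs();print(o['ee_pos'],o['eef_rot'],o['time_s'])
p=cam('wrist');save(p,sys.argv[1]);P=cloud(p);print(p['W'].round(3))
for n in ['coupler_socket','handle_grip']:
    for d in viewer.recognise(n,p)[:2]:
        l,t,r,b=d['rect'];q=P[int((t+b)/2),int((l+r)/2)]
        print(n,round(d['score'],2),np.round(d['rect']),q.round(4))
F=P.reshape(-1,3);I=p['img'].reshape(-1,3).max(1)
m=(abs(F[:,0]-.48)<.1)&(abs(F[:,1]-.08)<.06)
R=F[m&(F[:,2]>.09)&(F[:,2]<.12)&(I<75)]
if len(R):print('roller',len(R),np.percentile(R,[2,50,98],axis=0).round(4))
for lo,hi in[(.04,.055),(.062,.078)]:
    B=F[m&(F[:,2]>lo)&(F[:,2]<hi)]
    if len(B):print(lo,len(B),cv2.minAreaRect(B[:,:2].astype(np.float32)*1000), B.min(0).round(3),B.max(0).round(3))
E
python3 m.py w2.png
```

```text
[0.42567604 0.08224309 0.22230493] [ 3.14149879e+00 -4.15911184e-04  3.13705924e+00] 2.15
[[ 0.005  0.961  0.278  0.344]
 [ 1.    -0.004 -0.002  0.083]
 [-0.001  0.278 -0.961  0.384]
 [ 0.     0.     0.     1.   ]]
coupler_socket 0.62 [231. 154. 305. 287.] [0.4647 0.0899 0.1013]
handle_grip 0.98 [250. 179. 278. 241.] [0.4522 0.0866 0.1043]
roller 64 [[0.4206 0.0737 0.0981]
 [0.4225 0.0826 0.1043]
 [0.4242 0.0907 0.1076]]
0.04 2014 ((496.5324401855469, 79.08436584472656), (88.60572814941406, 177.22097778320312), 79.96637725830078) [0.412 0.02  0.04 ] [0.58  0.126 0.055]
0.062 2747 ((527.1437377929688, 72.36626434326172), (87.2669448852539, 125.67317199707031), 13.531086921691895) [0.476 0.02  0.062] [0.58  0.139 0.078]
```

View pics/w2.png

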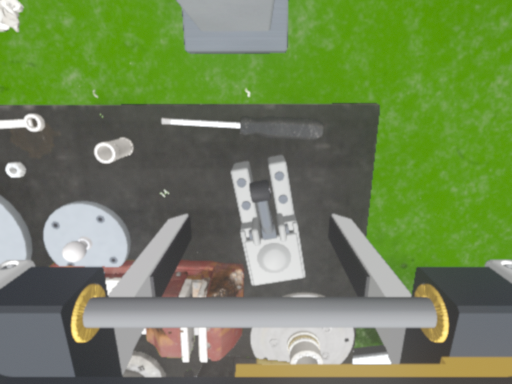

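The wrist view shows the coupler from tail (258,162) to nose (275,280), so it is yawed slightly towards +y, with the roller at (260,190). I'll refine yaw and roller centre from this geometry.

```bash
python3 - <<'E'
from h import *
p=cam('wrist');P=cloud(p);I=p['img']
ok=(P[...,2]>.035)&(P[...,0]<.57)&(P[...,1]>.03)&(P[...,1]<.13)
# midline on rows: median y of edges per x-slice
F=P[ok]
xs=[];ys=[]
for x in np.arange(.42,.55,.008):
    s=F[abs(F[:,0]-x)<.004]
    if len(s)>20:
        lo,hi=np.percentile(s[:,1],[1,99]);print(round(x,3),lo.round(4),hi.round(4),s[:,2].max().round(3));
E=P[180:202:4,246:276:3]
print(np.round(P[176:206:3,260],4).tolist());print(np.round(P[190,244:280:2],4).tolist())
print(I[190,244:280:2].max(1))
E
```

```text
0.42 0.0313 0.1109 0.323
0.428 0.0348 0.1135 0.316
0.436 0.0348 0.1163 0.31
0.444 0.0503 0.119 0.109
0.452 0.0516 0.1204 0.105
0.46 0.0529 0.1211 0.104
0.468 0.0539 0.1226 0.104
0.476 0.0562 0.1237 0.102
0.484 0.0574 0.126 0.094
0.492 0.0585 0.1276 0.088
0.5 0.0592 0.1291 0.088
0.508 0.061 0.1293 0.076
0.516 0.0628 0.1294 0.079
0.524 0.0644 0.1297 0.08
0.532 0.0655 0.1297 0.079
0.54 0.0666 0.129 0.079
0.548 0.0678 0.1292 0.075
[[0.4416, 0.0842, 0.0], [0.4464, 0.0842, -0.0017], [0.4218, 0.0842, 0.1027], [0.4234, 0.0842, 0.1079], [0.4259, 0.0842, 0.1102], [0.4288, 0.0842, 0.1109], [0.4319, 0.0842, 0.111], [0.4356, 0.0842, 0.1096], [0.4394, 0.0842, 0.108], [0.4435, 0.0842, 0.1054]]
[[0.4479, 0.0644, 0.0455], [0.4482, 0.0668, 0.0444], [0.4279, 0.0721, 0.1104], [0.4283, 0.0741, 0.1092], [0.4279, 0.0761, 0.1105], [0.4283, 0.0781, 0.1093], [0.4279, 0.0802, 0.1105], [0.428, 0.0822, 0.1102], [0.4277, 0.0842, 0.111], [0.4276, 0.0862, 0.1115], [0.4281, 0.0882, 0.1098], [0.4278, 0.0902, 0.111], [0.4315, 0.0925, 0.0988], [0.4626, 0.0984, -0.0022], [0.4481, 0.0991, 0.0448], [0.4485, 0.1017, 0.0435], [0.448, 0.1041, 0.0451], [0.4482, 0.1066, 0.0445]]
[222 220 147  92  91  91  92  91  91  91  91  88 117 101 194 221 222 222]
```

Roller centre is (0.4315, 0.0815, 0.099) and coupler yaw is about 0.165 rad. Align, descend and grip.

{"fn": "step_arm", "kwargs": {
  "plan": [
    {"dx": -0.028, "dy": -0.008, "dz": 0, "rx": 0, "ry": 0, "rz": -0.052, "claw": 0.3},
    {"dx": -0.028, "dy": -0.008, "dz": 0.1, "rx": 0, "ry": 0, "rz": -0.053, "claw": 0.3},
    {"dx": 0, "dy": 0, "dz": 0.35, "rx": 0, "ry": 0, "rz": 0, "claw": 0.3},
    {"dx": 0, "dy": 0, "dz": 0.35, "rx": 0, "ry": 0, "rz": 0, "claw": 0.3},
    {"dx": 0, "dy": 0, "dz": 0.35, "rx": 0, "ry": 0, "rz": 0, "claw": 0.3},
    {"dx": 0, "dy": 0, "dz": 0.1, "rx": 0, "ry": 0, "rz": 0, "claw": 0.3},
    {"dx": 0, "dy": 0, "dz": 0, "rx": 0, "ry": 0, "rz": 0, "claw": 0.3},
    {"dx": 0, "dy": 0, "dz": 0, "rx": 0, "ry": 0, "rz": 0, "claw": 1},
    {"dx": 0, "dy": 0, "dz": 0, "rx": 0, "ry": 0, "rz": 0, "claw": 1},
    {"dx": 0, "dy": 0, "dz": 0, "rx": 0, "ry": 0, "rz": 0, "claw": 1}
  ]
}}

```text
time_s: 3.35
ee_pos: [0.4318, 0.0816, 0.0986]
eef_rot: [-3.141, 0.002, -2.979]
force: [-0.3, 0.8, -0.1]
grip_width: 0.0452
grip_force: 0.0
```

{"fn": "step_arm", "kwargs": {
  "plan": [
    {"dx": 0, "dy": 0, "dz": 0, "rx": 0, "ry": 0, "rz": 0, "claw": 1},
    {"dx": 0, "dy": 0, "dz": 0, "rx": 0, "ry": 0, "rz": 0, "claw": 1},
    {"dx": 0, "dy": 0, "dz": 0, "rx": 0, "ry": 0, "rz": 0, "claw": 1},
    {"dx": 0, "dy": 0, "dz": 0, "rx": 0, "ry": 0, "rz": 0, "claw": 1}
  ]
}}

```text
time_s: 3.75
ee_pos: [0.4312, 0.0817, 0.0975]
eef_rot: [3.141, -0.0, -2.979]
force: [-0.5, 3.3, 0.7]
grip_width: 0.0201
grip_force: 25.0
```

Gripped the roller (20 mm opening, 25 N). Swinging the handle up along its arc.

{"fn": "step_arm", "kwargs": {
  "plan": [
    {"dx": -0.031, "dy": 0, "dz": -0.071, "rx": 0, "ry": 0, "rz": 0, "claw": 1},
    {"dx": -0.039, "dy": 0, "dz": -0.066, "rx": 0, "ry": 0, "rz": 0, "claw": 1},
    {"dx": -0.046, "dy": 0, "dz": -0.06, "rx": 0, "ry": 0, "rz": 0, "claw": 1},
    {"dx": -0.053, "dy": 0, "dz": -0.056, "rx": 0, "ry": 0, "rz": 0, "claw": 1},
    {"dx": -0.06, "dy": 0, "dz": -0.048, "rx": 0, "ry": 0, "rz": 0, "claw": 1},
    {"dx": -0.066, "dy": 0, "dz": -0.041, "rx": 0, "ry": 0, "rz": 0, "claw": 1},
    {"dx": -0.069, "dy": 0, "dz": -0.033, "rx": 0, "ry": 0, "rz": 0, "claw": 1},
    {"dx": -0.072, "dy": 0, "dz": -0.023, "rx": 0, "ry": 0, "rz": 0, "claw": 1},
    {"dx": -0.076, "dy": 0, "dz": -0.016, "rx": 0, "ry": 0, "rz": 0, "claw": 1},
    {"dx": -0.077, "dy": 0, "dz": -0.006, "rx": 0, "ry": 0, "rz": 0, "claw": 1}
  ]
}}

```text
time_s: 4.75
ee_pos: [0.4898, 0.0911, 0.1393]
eef_rot: [-3.142, -0.001, -2.979]
force: [1.1, 0.2, -9.2]
grip_width: 0.0199
grip_force: 25.0
```

{"fn": "step_arm", "kwargs": {
  "plan": [
    {"dx": 0, "dy": 0, "dz": 0, "rx": 0, "ry": 0, "rz": 0, "claw": 1},
    {"dx": 0, "dy": 0, "dz": 0, "rx": 0, "ry": 0, "rz": 0, "claw": 1}
  ]
}}

```text
time_s: 4.95
ee_pos: [0.4893, 0.091, 0.1391]
eef_rot: [3.142, -0.0, -2.979]
force: [0.1, 0.9, -8.4]
grip_width: 0.0199
grip_force: 25.0
```

```bash
python3 - <<'E'
from h import *
p=cam('side');P=cloud(p);o=telemetry.get_obs();print(o['time_s'],o['force'].round(1) if hasattr(o['force'],'round') else o['force'])
cv2.imwrite('pics/s2.png',cv2.resize(p['img'][60:220,170:350,::-1],None,fx=3,fy=3))
E
```

```text
5.0 [-0.3 -0.4 -9.1]
```

View pics/s2.png

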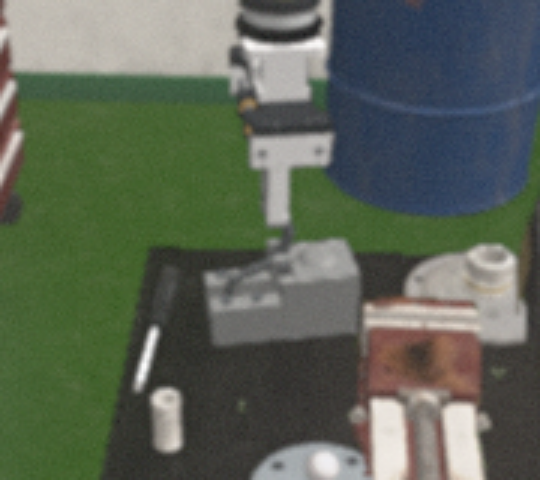

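The side view shows the handle standing up at (280,235 in the crop) and the coupler still flat. The force suggests its weight is already nearly borne. Lifting, then turning.

{"fn": "step_arm", "kwargs": {
  "plan": [
    {"dx": 0, "dy": 0, "dz": -0.1, "rx": 0, "ry": 0, "rz": 0, "claw": 1},
    {"dx": 0, "dy": 0, "dz": -0.2, "rx": 0, "ry": 0, "rz": 0, "claw": 1},
    {"dx": 0, "dy": 0, "dz": -0.3, "rx": 0, "ry": 0, "rz": 0, "claw": 1},
    {"dx": 0, "dy": 0, "dz": -0.35, "rx": 0, "ry": 0, "rz": 0.02, "claw": 1},
    {"dx": 0, "dy": 0, "dz": -0.3, "rx": 0, "ry": 0, "rz": 0.05, "claw": 1},
    {"dx": 0, "dy": 0, "dz": -0.2, "rx": 0, "ry": 0, "rz": 0.06, "claw": 1},
    {"dx": 0, "dy": 0, "dz": -0.05, "rx": 0, "ry": 0, "rz": 0.07, "claw": 1},
    {"dx": 0, "dy": 0, "dz": 0, "rx": 0, "ry": 0, "rz": 0.07, "claw": 1},
    {"dx": 0, "dy": 0, "dz": 0, "rx": 0, "ry": 0, "rz": 0.06, "claw": 1},
    {"dx": 0, "dy": 0, "dz": 0, "rx": 0, "ry": 0, "rz": 0.05, "claw": 1}
  ],
  "grip_force": 40
}}

```text
time_s: 6.0
ee_pos: [0.489, 0.091, 0.2902]
eef_rot: [3.141, 0.0, 2.704]
force: [0.2, 0.2, -9.3]
grip_width: 0.0194
grip_force: 40.0
```

{"fn": "step_arm", "kwargs": {
  "plan": [
    {"dx": 0, "dy": 0, "dz": 0, "rx": 0, "ry": 0, "rz": 0, "claw": 1},
    {"dx": 0, "dy": 0, "dz": 0, "rx": 0, "ry": 0, "rz": 0, "claw": 1}
  ]
}}

```text
time_s: 6.2
ee_pos: [0.4892, 0.091, 0.2899]
eef_rot: [3.141, 0.0, 2.71]
force: [0.4, -0.1, -9.9]
grip_width: 0.0192
grip_force: 40.0
```

```bash
python3 - <<'E'
from h import *
p=cam('side');o=telemetry.get_obs();print(o['time_s'],o['force'],o['ee_pos'],o['eef_rot'],o['qpos'])
a=cv2.resize(p['img'][20:220,170:350,::-1],None,fx=2.5,fy=2.5)
w=cam('wrist')
b=cv2.resize(w['img'][:,:,::-1],(512-162,500)) if 0 else w['img'][:,:,::-1]
cv2.imwrite('pics/s3.png',a)
E
```

```text
6.25 [ 0.19233905  0.2150218  -9.38704397] [0.48921028 0.09100311 0.28976883] [3.14149403e+00 2.09944406e-04 2.70962791e+00] [ 1.10311301e-01  1.36350881e-01  1.56328885e+00 -2.40763464e-05
  1.44172220e+00 -1.02851720e+00]
```

View pics/s3.png

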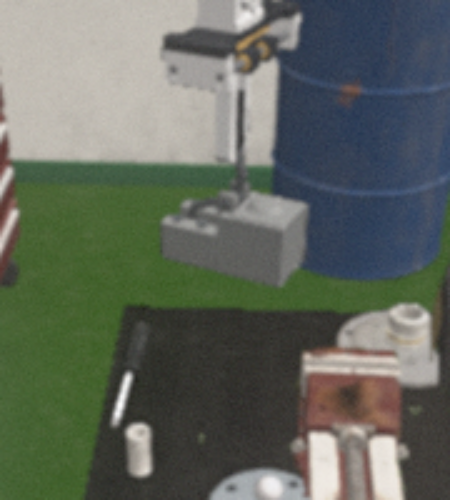

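The coupler hangs about level from the raised handle, at (235,240) in the crop. Carrying it over the large ball with gentle ramps.

{"fn": "step_arm", "kwargs": {
  "plan": [
    {"dx": -0.03, "dy": -0.063, "dz": 0, "rx": 0, "ry": 0, "rz": 0, "claw": 1},
    {"dx": -0.061, "dy": -0.126, "dz": 0, "rx": 0, "ry": 0, "rz": 0, "claw": 1},
    {"dx": -0.092, "dy": -0.19, "dz": 0, "rx": 0, "ry": 0, "rz": 0, "claw": 1},
    {"dx": -0.122, "dy": -0.253, "dz": 0, "rx": 0, "ry": 0, "rz": 0, "claw": 1},
    {"dx": -0.152, "dy": -0.316, "dz": 0, "rx": 0, "ry": 0, "rz": 0, "claw": 1},
    {"dx": -0.152, "dy": -0.316, "dz": 0, "rx": 0, "ry": 0, "rz": 0, "claw": 1},
    {"dx": -0.152, "dy": -0.316, "dz": 0, "rx": 0, "ry": 0, "rz": 0, "claw": 1},
    {"dx": -0.152, "dy": -0.316, "dz": 0, "rx": 0, "ry": 0, "rz": 0, "claw": 1},
    {"dx": -0.152, "dy": -0.316, "dz": 0, "rx": 0, "ry": 0, "rz": 0, "claw": 1},
    {"dx": -0.152, "dy": -0.316, "dz": 0, "rx": 0, "ry": 0, "rz": 0, "claw": 1}
  ]
}}

```text
time_s: 7.3
ee_pos: [0.4927, -0.1921, 0.2895]
eef_rot: [-3.141, -0.0, 2.707]
force: [0.5, 0.7, -9.8]
grip_width: 0.0198
grip_force: 40.0
```

{"fn": "step_arm", "kwargs": {
  "plan": [
    {"dx": -0.152, "dy": -0.316, "dz": 0, "rx": 0, "ry": 0, "rz": 0, "claw": 1},
    {"dx": -0.152, "dy": -0.316, "dz": 0, "rx": 0, "ry": 0, "rz": 0, "claw": 1},
    {"dx": -0.122, "dy": -0.253, "dz": 0, "rx": 0, "ry": 0, "rz": 0, "claw": 1},
    {"dx": -0.092, "dy": -0.19, "dz": 0, "rx": 0, "ry": 0, "rz": 0, "claw": 1},
    {"dx": -0.061, "dy": -0.126, "dz": 0, "rx": 0, "ry": 0, "rz": 0, "claw": 1},
    {"dx": -0.03, "dy": -0.063, "dz": 0, "rx": 0, "ry": 0, "rz": 0, "claw": 1},
    {"dx": 0, "dy": 0, "dz": 0, "rx": 0, "ry": 0, "rz": 0, "claw": 1},
    {"dx": 0, "dy": 0, "dz": 0.3, "rx": 0, "ry": 0, "rz": 0, "claw": 1},
    {"dx": 0, "dy": 0, "dz": 0.15, "rx": 0, "ry": 0, "rz": 0, "claw": 1},
    {"dx": 0, "dy": 0, "dz": 0, "rx": 0, "ry": 0, "rz": 0, "claw": 1}
  ]
}}

```text
time_s: 8.3
ee_pos: [0.4951, -0.3284, 0.2424]
eef_rot: [3.14, -0.004, 2.709]
force: [-2.2, -0.2, -10.1]
grip_width: 0.0194
grip_force: 40.0
```

```bash
python3 - <<'E'
from h import *
o=telemetry.get_obs();print(o['time_s'],o['force'],o['ee_pos'],o['eef_rot'])
T=o['ee_pos'];y=o['eef_rot'][2]-np.pi
n=np.array([np.cos(y),np.sin(y)]);l=np.array([-n[1],n[0]])
p=cam('side');save(p,'x.png')
cv2.imwrite('pics/s4.png',cv2.resize(p['img'][130:350,160:370,::-1],None,fx=2.6,fy=2.6))
for c in ['side','top','wrist']:
    P=cloud(p if c=='side' else cam(c)).reshape(-1,3);P=P[np.isfinite(P[:,0])]
    d=P[:,:2]-np.array(T[:2]);Q=np.c_[d@n,d@l,P[:,2]-T[2]]
    m=(abs(Q[:,0])<.1)&(abs(Q[:,1])<.05)&(Q[:,2]<-.05)&(Q[:,2]>-.16);Q=Q[m];print(c,len(Q))
    for s in np.arange(-.075,.08,.01):
        k=Q[abs(Q[:,0]-s)<.005]
        if len(k)>8:print(round(s,3),len(k),'y',np.percentile(k[:,1],[2,98]).round(4),'ztop',np.percentile(k[:,2],[2,98]).round(4))
E
```

```text
8.3 [ -2.18428598  -0.17036154 -10.12719617] [ 0.49506231 -0.32837991  0.24240215] [ 3.14042499 -0.00384772  2.70855212]
side 3332
-0.075 24 y [-0.0343  0.0272] ztop [-0.1322 -0.0885]
-0.065 156 y [-0.0365  0.0273] ztop [-0.1305 -0.086 ]
-0.055 149 y [-0.0362  0.027 ] ztop [-0.1305 -0.0836]
-0.045 207 y [-0.0359  0.0289] ztop [-0.1301 -0.0731]
-0.035 178 y [-0.0361  0.0302] ztop [-0.131  -0.0686]
-0.025 164 y [-0.0361  0.0139] ztop [-0.131  -0.0646]
-0.015 132 y [-0.036   0.0001] ztop [-0.1313 -0.062 ]
-0.005 126 y [-0.036   0.0118] ztop [-0.1313 -0.0506]
0.005 219 y [-0.0361  0.012 ] ztop [-0.1308 -0.0509]
0.015 258 y [-0.0362  0.0293] ztop [-0.1304 -0.0523]
0.025 245 y [-0.0362  0.028 ] ztop [-0.1311 -0.058 ]
0.035 251 y [-0.036   0.0284] ztop [-0.1315 -0.0561]
0.045 270 y [-0.0361  0.0296] ztop [-0.1309 -0.0559]
0.055 275 y [-0.0363  0.0284] ztop [-0.1318 -0.0576]
0.065 269 y [-0.036   0.0281] ztop [-0.1324 -0.063 ]
0.075 409 y [-0.0355  0.0319] ztop [-0.1333 -0.0635]
top 0
wrist 7104
-0.075 130 y [-0.0315  0.0308] ztop [-0.1238 -0.088 ]
-0.065 652 y [-0.0337  0.0327] ztop [-0.1121 -0.0855]
-0.055 717 y [-0.0335  0.0326] ztop [-0.1089 -0.0817]
-0.045 731 y [-0.0336  0.0325] ztop [-0.1064 -0.0703]
-0.035 730 y [-0.0333  0.0328] ztop [-0.1115 -0.0669]
-0.025 739 y [-0.0334  0.0324] ztop [-0.1142 -0.0627]
-0.015 692 y [-0.0331  0.0329] ztop [-0.1259 -0.059 ]
-0.005 1169 y [-0.0333  0.0326] ztop [-0.1021 -0.0508]
0.005 474 y [-0.0343  0.0339] ztop [-0.1211 -0.0502]
0.015 324 y [-0.0346  0.0342] ztop [-0.0778 -0.0585]
0.025 87 y [-0.0347  0.0341] ztop [-0.1023 -0.0621]
0.035 11 y [-0.0334  0.0344] ztop [-0.1278 -0.0649]
0.055 131 y [-0.0155  0.0142] ztop [-0.0638 -0.0567]
0.065 308 y [-0.0157  0.0144] ztop [-0.0645 -0.0617]
0.075 209 y [-0.0167  0.0154] ztop [-0.0649 -0.0622]
```

View pics/s4.png

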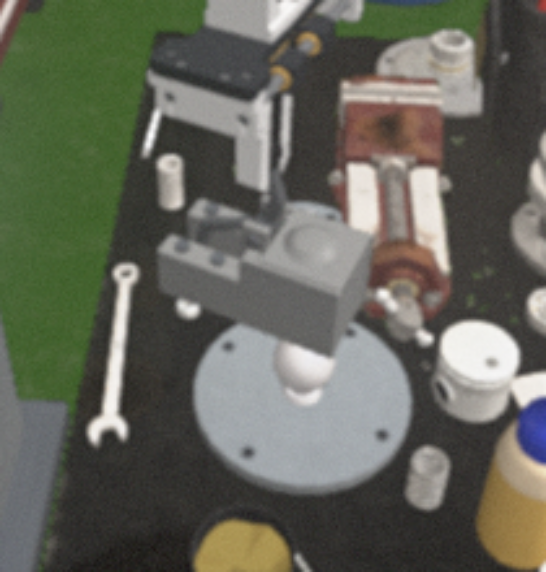

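The side view shows the coupler hanging level, with its socket over the large ball at about (305,360) in the crop. The clouds put it centred in y with no significant tilt. Lowering.

{"fn": "step_arm", "kwargs": {
  "plan": [
    {"dx": -0.02, "dy": -0.005, "dz": 0, "rx": 0, "ry": 0, "rz": 0, "claw": 1},
    {"dx": 0, "dy": 0, "dz": 0.1, "rx": 0, "ry": 0, "rz": 0, "claw": 1},
    {"dx": 0, "dy": 0, "dz": 0.1, "rx": 0, "ry": 0, "rz": 0, "claw": 1},
    {"dx": 0, "dy": 0, "dz": 0.1, "rx": 0, "ry": 0, "rz": 0, "claw": 1},
    {"dx": 0, "dy": 0, "dz": 0.1, "rx": 0, "ry": 0, "rz": 0, "claw": 1},
    {"dx": 0, "dy": 0, "dz": 0.1, "rx": 0, "ry": 0, "rz": 0, "claw": 1},
    {"dx": 0, "dy": 0, "dz": 0, "rx": 0, "ry": 0, "rz": 0, "claw": 1}
  ]
}}

```text
time_s: 9.15
ee_pos: [0.4966, -0.3307, 0.1925]
eef_rot: [3.141, -0.003, 2.707]
force: [0.3, 0.5, -10.1]
grip_width: 0.0198
grip_force: 40.0
```

```bash
python3 - <<'E'
from h import *
o=telemetry.get_obs();print(o['time_s'],o['force'],o['moment'],o['ee_pos'],o['eef_rot'])
p=cam('side')
cv2.imwrite('pics/s5.png',cv2.resize(p['img'][180:350,160:370,::-1],None,fx=2.6,fy=2.6))
E
```

```text
9.15 [  0.2576263    0.46098807 -10.09726575] [ 0.03553085  0.0456795  -0.02562129] [ 0.49662133 -0.33072424  0.19251487] [ 3.14093958e+00 -2.72490766e-03  2.70741144e+00]
```

View pics/s5.png

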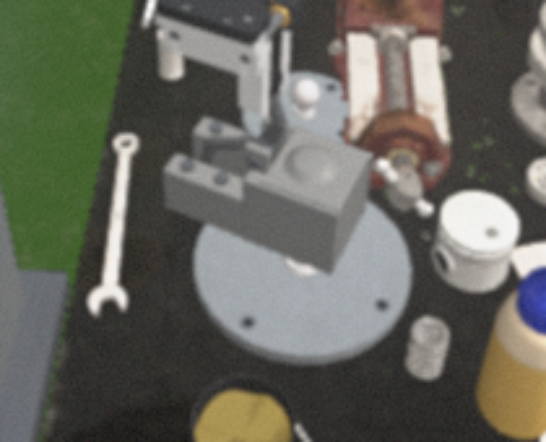

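The ball is inside the socket: only its neck shows at (300,268), and the force is unchanged. Continuing down.

{"fn": "step_arm", "kwargs": {
  "plan": [
    {"dx": 0, "dy": 0, "dz": 0.1, "rx": 0, "ry": 0, "rz": 0, "claw": 1},
    {"dx": 0, "dy": 0, "dz": 0.1, "rx": 0, "ry": 0, "rz": 0, "claw": 1},
    {"dx": 0, "dy": 0, "dz": 0.1, "rx": 0, "ry": 0, "rz": 0, "claw": 1},
    {"dx": 0, "dy": 0, "dz": 0.06, "rx": 0, "ry": 0, "rz": 0, "claw": 1},
    {"dx": 0, "dy": 0, "dz": 0.04, "rx": 0, "ry": 0, "rz": 0, "claw": 1},
    {"dx": 0, "dy": 0, "dz": 0, "rx": 0, "ry": 0, "rz": 0, "claw": 1},
    {"dx": 0, "dy": 0, "dz": 0, "rx": 0, "ry": 0, "rz": 0, "claw": 1}
  ]
}}

```text
time_s: 9.9
ee_pos: [0.4973, -0.3312, 0.1548]
eef_rot: [-3.141, 0.0, 2.707]
force: [-0.0, 0.0, -8.8]
grip_width: 0.0197
grip_force: 40.0
```

```bash
python3 - <<'E'
from h import *
o=telemetry.get_obs();print(o['time_s'],o['force'],o['ee_pos'])
T=o['ee_pos'];y=o['eef_rot'][2]-np.pi
n=np.array([np.cos(y),np.sin(y)]);l=np.array([-n[1],n[0]])
P=cloud(cam('wrist')).reshape(-1,3);P=P[np.isfinite(P[:,0])]
d=P[:,:2]-np.array(T[:2]);Q=np.c_[d@n,d@l,P[:,2]]
Q=Q[(abs(Q[:,1])<.035)&(abs(Q[:,1])>.015)&(Q[:,2]<.13)&(Q[:,2]>.03)]
for s in np.arange(-.075,.08,.01):
    k=Q[abs(Q[:,0]-s)<.005]
    if len(k)>8:print(round(s,3),np.percentile(k[:,2],[50,95]).round(4))
E
```

```text
9.9 [-0.00905373  0.01357248 -8.78230561] [ 0.49725192 -0.3312022   0.15475456]
-0.075 [0.0514 0.0624]
-0.065 [0.0635 0.0648]
-0.055 [0.0647 0.0686]
-0.045 [0.0637 0.0672]
-0.035 [0.0637 0.0649]
-0.025 [0.0648 0.0686]
-0.015 [0.0637 0.0674]
-0.005 [0.0685 0.1053]
0.005 [0.0872 0.1055]
0.015 [0.0874 0.0896]
0.025 [0.0872 0.0889]
0.065 [0.0897 0.0907]
0.075 [0.0894 0.0908]
```

{"fn": "step_arm", "kwargs": {
  "plan": [
    {"dx": 0, "dy": 0, "dz": 0.02, "rx": 0, "ry": 0, "rz": 0, "claw": 1},
    {"dx": 0, "dy": 0, "dz": 0.02, "rx": 0, "ry": 0, "rz": 0, "claw": 1},
    {"dx": 0, "dy": 0, "dz": 0, "rx": 0, "ry": 0, "rz": 0, "claw": 1},
    {"dx": 0, "dy": 0, "dz": 0, "rx": 0, "ry": 0, "rz": 0, "claw": 1}
  ]
}}

```text
time_s: 10.35
ee_pos: [0.4971, -0.3311, 0.1504]
eef_rot: [-3.142, -0.0, 2.707]
force: [-0.0, -0.2, -8.7]
grip_width: 0.0199
grip_force: 40.0
```

{"fn": "step_arm", "kwargs": {
  "plan": [
    {"dx": 0, "dy": 0, "dz": 0.02, "rx": 0, "ry": 0, "rz": 0, "claw": 1},
    {"dx": 0, "dy": 0, "dz": 0, "rx": 0, "ry": 0, "rz": 0, "claw": 1},
    {"dx": 0, "dy": 0, "dz": 0, "rx": 0, "ry": 0, "rz": 0, "claw": 1}
  ]
}}

```text
time_s: 10.65
ee_pos: [0.498, -0.3313, 0.15]
eef_rot: [-3.141, 0.003, 2.708]
force: [2.4, 2.7, 5.9]
grip_width: 0.0197
grip_force: 40.0
```

{"fn": "step_arm", "kwargs": {
  "plan": [
    {"dx": 0, "dy": 0, "dz": 0.02, "rx": 0, "ry": 0, "rz": 0, "claw": 1},
    {"dx": 0, "dy": 0, "dz": 0, "rx": 0, "ry": 0, "rz": 0, "claw": 1},
    {"dx": 0, "dy": 0, "dz": 0, "rx": 0, "ry": 0, "rz": 0, "claw": 1}
  ]
}}

```text
time_s: 10.95
ee_pos: [0.4985, -0.3315, 0.1498]
eef_rot: [-3.141, 0.006, 2.708]
force: [-1.2, 6.7, 19.6]
grip_width: 0.0193
grip_force: 40.0
```

The coupler is standing on the plate, with the vertical force now up. Relieving the press and swinging the handle back along the arc.

{"fn": "step_arm", "kwargs": {
  "plan": [
    {"dx": 0.077, "dy": 0, "dz": -0.024, "rx": 0, "ry": 0, "rz": 0, "claw": 1},
    {"dx": 0.076, "dy": 0, "dz": 0.016, "rx": 0, "ry": 0, "rz": 0, "claw": 1},
    {"dx": 0.072, "dy": 0, "dz": 0.023, "rx": 0, "ry": 0, "rz": 0, "claw": 1},
    {"dx": 0.069, "dy": 0, "dz": 0.033, "rx": 0, "ry": 0, "rz": 0, "claw": 1},
    {"dx": 0.066, "dy": 0, "dz": 0.041, "rx": 0, "ry": 0, "rz": 0, "claw": 1},
    {"dx": 0.06, "dy": 0, "dz": 0.048, "rx": 0, "ry": 0, "rz": 0, "claw": 1},
    {"dx": 0.053, "dy": 0, "dz": 0.056, "rx": 0, "ry": 0, "rz": 0, "claw": 1}
  ]
}}

```text
time_s: 11.65
ee_pos: [0.4538, -0.3111, 0.1267]
eef_rot: [-3.141, 0.0, 2.707]
force: [4.2, -0.2, -0.0]
grip_width: 0.0197
grip_force: 40.0
```

{"fn": "step_arm", "kwargs": {
  "plan": [
    {"dx": 0.046, "dy": 0, "dz": 0.06, "rx": 0, "ry": 0, "rz": 0, "claw": 1},
    {"dx": 0.039, "dy": 0, "dz": 0.066, "rx": 0, "ry": 0, "rz": 0, "claw": 1},
    {"dx": 0.031, "dy": 0, "dz": 0.071, "rx": 0, "ry": 0, "rz": 0, "claw": 1},
    {"dx": 0, "dy": 0, "dz": 0.02, "rx": 0, "ry": 0, "rz": 0, "claw": 1},
    {"dx": 0, "dy": 0, "dz": 0, "rx": 0, "ry": 0, "rz": 0, "claw": 1}
  ]
}}

```text
time_s: 12.15
ee_pos: [0.4446, -0.3067, 0.1073]
eef_rot: [-3.141, 0.003, 2.708]
force: [0.4, 4.2, 19.6]
grip_width: 0.0198
grip_force: 40.0
```

The handle reaches its stop, with 20 N at the expected roller height. Releasing and rising.

{"fn": "step_arm", "kwargs": {
  "plan": [
    {"dx": 0, "dy": 0, "dz": 0, "rx": 0, "ry": 0, "rz": 0, "claw": 0.4},
    {"dx": 0, "dy": 0, "dz": 0, "rx": 0, "ry": 0, "rz": 0, "claw": 0.4},
    {"dx": 0, "dy": 0, "dz": 0, "rx": 0, "ry": 0, "rz": 0, "claw": 0.4},
    {"dx": 0, "dy": 0, "dz": -0.1, "rx": 0, "ry": 0, "rz": 0, "claw": 0.4},
    {"dx": 0, "dy": 0, "dz": -0.3, "rx": 0, "ry": 0, "rz": 0, "claw": 0.4},
    {"dx": 0, "dy": 0, "dz": -0.4, "rx": 0, "ry": 0, "rz": 0, "claw": 0.4},
    {"dx": 0, "dy": 0, "dz": -0.4, "rx": 0, "ry": 0, "rz": 0, "claw": 0.4},
    {"dx": 0, "dy": 0, "dz": 0, "rx": 0, "ry": 0, "rz": 0, "claw": 0.4}
  ]
}}

```text
time_s: 12.95
ee_pos: [0.4449, -0.3073, 0.2313]
eef_rot: [-3.139, 0.008, 2.707]
force: [-0.2, -0.6, 0.5]
grip_width: 0.0567
grip_force: 0.0
```

```bash
python3 - <<'E'
from h import *
o=telemetry.get_obs();print(o['time_s'],o['force'],o['ee_pos'],o['grip_width'])
p=cam('side');P=cloud(p)
for d in viewer.recognise('handle_grip',p)[:1]:
    l,t,r,b=[int(v) for v in d['rect']];print(d,np.nanmax(P[t:b,l:r,2]))
cv2.imwrite('pics/s6.png',cv2.resize(p['img'][180:350,160:370,::-1],None,fx=2.6,fy=2.6))
w=cam('wrist');Q=cloud(w).reshape(-1,3);Q=Q[np.isfinite(Q[:,0])]
y=o['eef_rot'][2]-np.pi;n=np.array([np.cos(y),np.sin(y)]);l=np.array([-n[1],n[0]])
d=Q[:,:2]-np.array([.532,-.346]);a=np.c_[d@n,d@l,Q[:,2]]
a=a[(abs(a[:,1])<.045)&(a[:,0]>-.13)&(a[:,0]<.06)&(a[:,2]<.14)&(a[:,2]>.035)]
for s in np.arange(-.125,.06,.01):
    k=a[abs(a[:,0]-s)<.005]
    if len(k)>8:print(round(s,3),'y',np.percentile(k[:,1],[2,98]).round(4),'z',np.percentile(k[:,2],[50,99]).round(4))
E
```

```text
12.95 [-0.16526713 -0.55346018  0.45724069] [ 0.44489309 -0.30734415  0.23133268] 0.05667869451974954
{'rect': [233.2, 227.0, 269.8, 250.5], 'score': 0.75} 0.12598712825147884
-0.105 y [-0.0338  0.0309] z [0.059  0.1207]
-0.095 y [-0.0342  0.0312] z [0.0629 0.1228]
-0.085 y [-0.0343  0.0326] z [0.0598 0.1212]
-0.075 y [-0.0337  0.0319] z [0.0593 0.117 ]
-0.065 y [-0.0338  0.0322] z [0.0607 0.1162]
-0.055 y [-0.034   0.0321] z [0.0597 0.1159]
-0.045 y [-0.033   0.0313] z [0.069  0.1095]
-0.035 y [-0.0341  0.0329] z [0.0829 0.1019]
-0.025 y [-0.0342  0.0331] z [0.0846 0.1019]
-0.015 y [-0.0339  0.0322] z [0.0854 0.0911]
-0.005 y [-0.0331  0.0326] z [0.0873 0.0932]
0.005 y [-0.0334  0.0329] z [0.0884 0.0938]
0.015 y [-0.0338  0.0333] z [0.0859 0.0925]
0.025 y [-0.0338  0.0333] z [0.0851 0.0882]
0.035 y [-0.0329  0.0325] z [0.0851 0.0867]
```

View pics/s6.png

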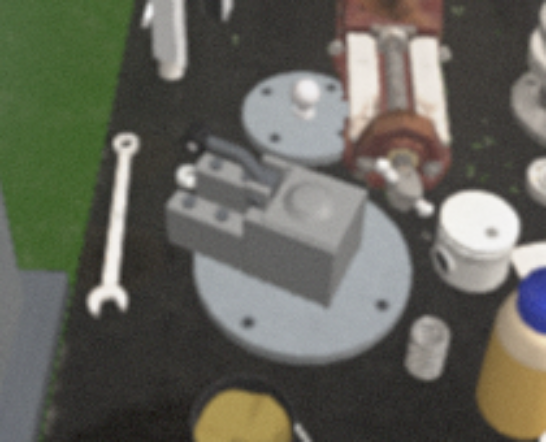

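The coupler stands flat on the large ball's plate, with its top at 0.0855 m against 0.086 expected. The handle is down (roller top 0.123 m, as expected) and the gripper is clear.

```bash
python3 -c "from station import hand_in;print(hand_in())"
```

```text
the job is handed in; nothing more can be done
None
```

The coupler is flat on the larger ball's foot plate with its handle pressed down to the stop, the gripper is clear, and I handed the job in at about 13 s; hand-in returned no verdict.

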